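# Check the springs of a mirror tilt mount

## Robot

A 6-joint arm with a two-finger parallel gripper is mounted at the origin on a cart in front of the work surface, level with it; the furniture and walls round the work are solid. World frame = base frame: x ahead of the robot, y to its left, z up, the work surface at z = 0. Lengths are in m, angles in rad, forces in N, time in s.
With the tool pointing down it reaches from about 0.4 to 0.825 m from the base axis. Payload 7 kg.
Tool frame: the origin (TCP) lies on the centre line of the jaws, within the pads' length; the fingertips stand tip_reach ahead of it and the grasp point (between the pads) is the TCP (tip_reach is the distance from the TCP to the fingertips, in m); z points along the fingers, y is the line along which they close (so a half turn about z gives the same grasp; the last joint's range is limited). The gripper opens to 88 mm and grips with 3 to 60 N. Pads are 19 mm wide; open, the fingers measure 130 mm over their backs; the gripper's body (78 mm by 193 mm) begins 47 mm behind the grasp point.
Start: joints at [1.638, 0.359, 0.012, 0, -1.224, -0.288], TCP at [0.148, 0.659, 0.246] pointing down, gripper open.
Joint ranges: [-3.07, 3.07], [-1.43, 2.12], [-1.02, 1.25], [-3.03, 1.67], [-3.05, -0], [-3.03, 3.03]. Speed limits (rad/s): [2.39, 2.39, 3.01, 3.14, 3.14, 3.14].

## Interface

Orientations are given as [roll, pitch, yaw] about the fixed x, y, z axes, in that order (R = Rz(yaw) Ry(pitch) Rx(roll)).
In Python, from station import get_state, grab_frame, calibration, job_done, find_in, mark_of, tip_reach gives the robot as it stands.
- The arm moves only by the shell command python3 -m handwheel 'ROWS' [OPENING] [FORCE]. ROWS is JSON, a list of rows, each an object with "delta_pos": the shift along the world's x, y, z in units of 30 mm (1.0 is 30 mm), a list of three; "dr": the turn, a rotation vector about the world's x, y, z in degrees, a list of three. In form: [{"delta_pos": [tx, ty, tz], "dr": [rx, ry, rz]}, ...]. A call has 1 to 10 rows; each row shifts and turns the commanded pose from where the row before left it; what a row does not reach is not made up. A row lasts 1/10 s, in which the tool goes at most 50 mm and 8.59 degrees, less where a joint would pass 70% of its speed; a pose out of reach is approached as far as the arm can. A call is refused whole if a number of a shift passes 1 or a number of a turn 8.59, either way. A call with a gripper value outside its range is refused whole. OPENING is the closure, from -1 (fully open) to 1 (shut), set as the call begins (- or left out, the last holds). The fingers move at their own pace and stop on an object; FORCE is the grip in N (left out, the last holds). Time passes only in rows, so rows that do not move let the fingers close. It gives the time, the measured TCP pose, the force, the opening and the grip force at its end, in the units of the state.
- get_state(): the state, without advancing time (a new reading comes with each control period).
- grab_frame(name): name is "side" or "top"; returns the picture (420x560x3 uint8, red, green, blue); there is no depth.
- calibration(name): a dict with "fx", "fy", "cx", "cy" (pixels), "k1" (the pictures are not rectified: a ray, as slopes to the right and down, at radius r is drawn at 1 + k1 r^2 times it, then the intrinsics apply), "extrinsics" (4x4, takes a point from world to camera coordinates). Camera axes: x right, y down, z forward; pixel columns grow to the right and rows downward; lengths in m; the calibration is good to about 2 mm. A picture is of the moment at which its call begins. calibration takes no time and is no camera call.
- job_done(): hands the job in; it is judged then, once.
Trained networks look in the newest picture that a camera, given by its name, has taken for a name from the list of things; names that differ only in an ending like _2 or _b are one class to them, and where a whole thing is asked for, a point or a joint stands for the part that bears it (a point fixed in the world has none). Each returns a list of dicts, best first, with "conf" (0 to 1); they miss things now and then, are a little off and sometimes report something else, mostly with a low value. They report only what shows in the picture. A call takes as long as a camera call.
- find_in(camera, query): "location" ([column, row] in pixels, amid what is visible of it).
- mark_of(camera, query): "location" ([column, row] in pixels: a listed point, or the origin of a listed thing).
The state is a dict: "t": time; "q": joint angles; "qd": joint speeds; "joint_efforts": joint torques, N m; "eef_pos": TCP position; "ee_rot": TCP orientation; "force": force on the tool from outside, world axes, zero at the start; "moment": the same for the moment, N m; "width": finger opening in m; "gripper_force": force on a finger pad.
Only numpy, scipy, OpenCV 4.12 (cv2) and the standard library are available. Lean on these libraries where they do the work, as an engineer would, in place of code of your own. Each camera call takes 0.05 s, during which the arm holds its last target. There are 200 camera calls.

## Task

Check the two springs of the mirror tilt mount with closed fingertips: slowly press the blue-capped corner of its plate down until that corner's pointer stands in the red band on its scale, keep it there for about a second without going on well past the band, and take the finger away so that the corner springs back up. Then do the same with the yellow-capped corner and leave the mount at rest. Press one corner at a time, do not grip, lift or shift the mount, and leave the things around it alone.

Things in the scene. Friction and masses are not known exactly. Their poses are not given: they have to be found in the camera images.
- mount: Tilt mount: loose dark steel base (1.8 kg) under a diamond-set square aluminium plate (98 x 98 x 9 mm, top 70 mm up) with a round mirror cell. Origin: under the base; x to its back (away from the robot at yaw 0), y to its left. The plate pivots at its back vertex, springs carry the left (blue cap) and right (yellow cap) ones; the front one is free. With both scales 125 x 250 x 94 mm.
- tilt_blue (a joint): Tilt of the plate at the blue corner in rad: 0 at rest against its stop, growing as the blue cap is pressed down (at most 0.38). Each 0.1 rad lowers the blue cap by about 8 mm and the blue pointer's tip by about 14 mm. The spring needs about 3 N on the cap to start and about 11 N at 0.24 rad; it returns by itself.
- tilt_yellow (a joint): The same for the yellow corner.
- cap_blue (a point): Middle of the top of the blue cap, a low round button 24 mm across on the left corner of the plate, about 78 mm above the cupboard top at rest. Press straight down here with closed fingertips. It moves with the plate.
- pointer_blue (a point): Tip of the thin black pointer of the blue corner (4 mm thick). Its arm runs from the blue corner outward; the tip lies just in front of the left white scale, 66 mm up at rest, and goes down as the blue cap is pressed. It moves with the plate.
- mark_blue (a point): Centre height of the red band on the left scale: a red stripe 10 mm tall and 22 mm wide on the white upright scale at the mount's left end, its face to the front. Its height differs each time (31 to 51 mm up, each scale its own). The pointer is in the band when its tip is within 5 mm of this height.
- cap_yellow (a point): Middle of the top of the yellow cap, a low round button 24 mm across on the right corner of the plate, about 78 mm above the cupboard top at rest. Press straight down here with closed fingertips. It moves with the plate.
- pointer_yellow (a point): Tip of the thin black pointer of the yellow corner (4 mm thick). Its arm runs from the yellow corner outward; the tip lies just in front of the right white scale, 66 mm up at rest, and goes down as the yellow cap is pressed. It moves with the plate.
- mark_yellow (a point): Centre height of the red band on the right scale: a red stripe 10 mm tall and 22 mm wide on the white upright scale at the mount's right end, its face to the front. Its height differs each time (31 to 51 mm up, each scale its own). The pointer is in the band when its tip is within 5 mm of this height.
- bottle: Bystander: small amber dropper bottle with a black top, 33 x 33 x 102 mm, origin at the centre of its underside.
- tin: Bystander: round aluminium parts tin, 52 x 52 x 23 mm, origin at the centre of its underside.
- loupe: Bystander: eye loupe, black with an orange rim, 32 x 32 x 27 mm, origin at the centre of its underside.
- pen: Bystander: slim light grey ball pen with a black end, 11 x 145 x 9 mm, lying along its y, origin at the centre of its underside.
- tweezers: Bystander: steel tweezers, 19 x 150 x 10 mm, lying along their y, origin at the centre of their underside.

How it is judged:
By the outcome, as a careful person would: the job done as asked, in the order asked, and still so for the second after the job is handed in, with the robot touching nothing.
It also fails if it takes over 45 s, if anything falls off the work surface, if the arm or the gripper's body presses on something with over 40 N, if the wrist force passes 120 N, or if a joint passes its speed limit or range.

## Working session

There is one attempt and no reset: what is moved stays moved. The work goes in short steps, Python scripts to look and compute and a shell command to move; the robot and the scene stay as the last step left them, time stands still between calls to the robot, and variables do not carry over. Pictures are saved under pics/ and viewed, at most 10 in all, crops included, and the job is handed in when it is done.

```bash
mkdir -p pics
cat > h.py <<'E'
import numpy as np, cv2
from station import *
def ray(cam,px):
    c=calibration(cam); E=np.array(c["extrinsics"])
    d=np.array([(px[0]-c["cx"])/c["fx"],(px[1]-c["cy"])/c["fy"]]); u=d.copy()
    for _ in range(20): u=d/(1+c["k1"]*(u@u))
    R=E[:3,:3]; return -R.T@E[:3,3], R.T@np.array([u[0],u[1],1])
def at_z(cam,px,z):
    o,d=ray(cam,px); return o+d*(z-o[2])/d[2]
def proj(cam,P):
    c=calibration(cam); E=np.array(c["extrinsics"]); p=E[:3,:3]@np.array(P)+E[:3,3]
    u=p[:2]/p[2]; u=u*(1+c["k1"]*(u@u)); return np.array([c["fx"]*u[0]+c["cx"],c["fy"]*u[1]+c["cy"]])
def tri(a,b):
    (o1,d1),(o2,d2)=a,b
    s=np.linalg.lstsq(np.c_[d1,-d2],o2-o1,rcond=None)[0]
    p,q=o1+s[0]*d1,o2+s[1]*d2; return (p+q)/2,np.linalg.norm(p-q)
def save(cam,name):
    f=grab_frame(cam); cv2.imwrite("pics/"+name,f[:,:,::-1]); return f
E
python3 - <<'E'
from h import *
np.set_printoptions(precision=4,suppress=True)
a=save("side","s0.png"); b=save("top","t0.png")
s=get_state(); print(s["t"],s["eef_pos"],s["ee_rot"],s["force"],tip_reach() if callable(tip_reach) else tip_reach)
for n in ["cap_blue","cap_yellow","pointer_blue","pointer_yellow","mark_blue","mark_yellow","mount"]:
    r={}
    for c in ["side","top"]:
        m=mark_of(c,n); r[c]=m[0] if m else None
        print(n,c,[(np.round(x["location"],1),round(x["conf"],2)) for x in m[:2]])
    if r["side"] and r["top"]: print("  ",*tri(ray("side",r["side"]["location"]),ray("top",r["top"]["location"])))
for c in ["side","top"]: print(c, ray(c,[280,210]))
print(get_state()["t"])
E
```

```text
0.1 [0.1478 0.6582 0.2447] [ 3.1401 -0.0001 -0.2209] [-0.2743  0.3846 -0.0771] 0.019
cap_blue side [(array([277. , 219.5]), 0.7)]
cap_blue top [(array([389.9, 230.1]), 0.75), (array([270.5, 205.9]), 0.68)]
   [ 0.4914 -0.3857 -0.2661] 0.08600086895011944
cap_yellow side [(array([288.1, 194.1]), 0.61), (array([275.6, 229. ]), 0.32)]
cap_yellow top [(array([309.6, 212.7]), 0.93)]
   [ 0.4776 -0.0845  0.0792] 0.007830623109094948
pointer_blue side [(array([284.9, 241.6]), 0.66)]
pointer_blue top [(array([246.7, 214.1]), 0.72)]
   [0.4749 0.0951 0.0731] 0.006529054132354104
pointer_yellow side [(array([301.5, 189. ]), 0.63)]
pointer_yellow top [(array([319.1, 229.2]), 0.73)]
   [ 0.4366 -0.1116  0.0767] 0.004188047549508736
mark_blue side [(array([287. , 350.1]), 0.73)]
mark_blue top []
mark_yellow side [(array([286.1, 348.8]), 0.5), (array([285. , 241.2]), 0.42)]
mark_yellow top []
mount side [(array([276.5, 232.1]), 0.88)]
mount top [(array([290.2, 209.8]), 0.66)]
   [ 0.5006 -0.0313 -0.0109] 0.0054485148197287525
side (array([0.4104, 0.9172, 0.8394]), array([ 0.0666, -0.7737, -0.6302]))
top (array([0.3557, 0.0044, 1.5896]), array([ 0.0881, -0.0031, -0.9962]))
0.8
```

View pics/s0.png

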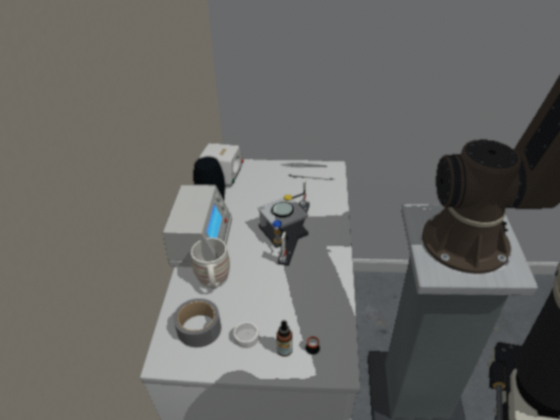

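View pics/t0.png

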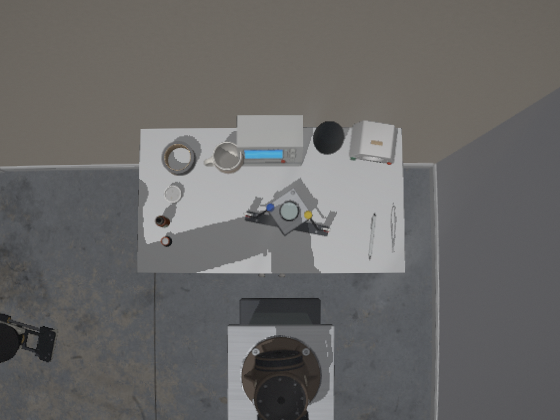

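Run:
```python
import cv2,numpy as np
a=cv2.imread("pics/s0.png")[160:290,210:350]; b=cv2.imread("pics/t0.png")[150:290,210:370]
a=cv2.resize(a,None,fx=4.2,fy=4.2,interpolation=2); cv2.imwrite("pics/s0c.png",a)
b=cv2.resize(b,None,fx=4,fy=4,interpolation=2);cv2.imwrite("pics/t0c.png",b)
```

```text
(no output)
```

View pics/s0c.png

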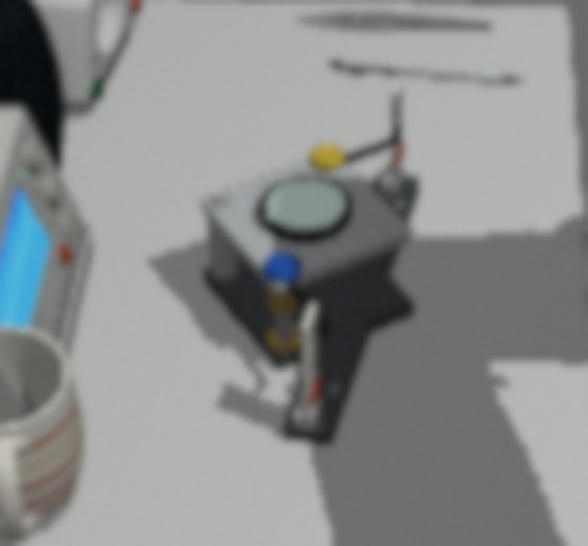

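View pics/t0c.png

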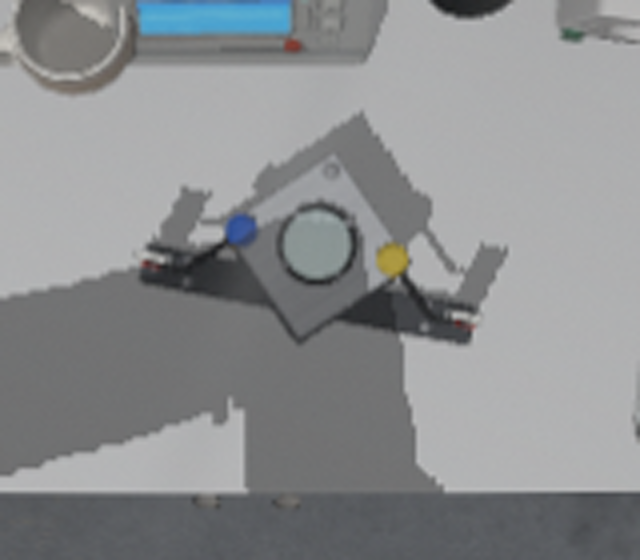

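The side view shows the mount at about (283,215), with the blue cap at (277,224), the yellow cap at (288,197), and red bands at (285.5,252) and (305,196). In the top view the caps are at (270,207) and (308,215), and the mount is yawed slightly clockwise. Next I'll segment the colours for sub-pixel positions.

```bash
cat >> h.py <<'E'
def cen(f,box,w):
    x0,x1,y0,y1=box; g=f[y0:y1,x0:x1].astype(float); W=w(g); W[W<0]=0
    Y,X=np.mgrid[y0:y1,x0:x1]; return np.array([(W*X).sum(),(W*Y).sum()])/W.sum(), W
red=lambda g: g[...,0]-np.maximum(g[...,1],g[...,2])-25
blue=lambda g: g[...,2]-g[...,0]-40
yel=lambda g: np.minimum(g[...,0],g[...,1])-g[...,2]-40
E
python3 - <<'E'
from h import *
np.set_printoptions(precision=4,suppress=True,linewidth=150)
s=cv2.imread("pics/s0.png")[:,:,::-1]; t=cv2.imread("pics/t0.png")[:,:,::-1]
B=at_z("top",cen(t,(262,278,200,214),blue)[0],.077); Y=at_z("top",cen(t,(300,316,208,221),yel)[0],.077)
print("caps top",B,Y)
for n,(a,w) in dict(b=(cen(s,(270,284,218,230),blue)[0],B),y=(cen(s,(280,296,190,202),yel)[0],Y)).items():
    print(n,a,proj("side",w), "x,y from side",at_z("side",a,.077))
d=B-Y; yaw=np.arctan2(-d[0],d[1]); print("yaw",yaw,"capdist",np.linalg.norm(d))
m=(B+Y)/2; R=np.array([[np.cos(yaw),-np.sin(yaw)],[np.sin(yaw),np.cos(yaw)]])
for n,bs,bt in [("blue",(281,290,246,258),(240,254,211,221)),("yel",(300,310,190,202),(320,331,224,235))]:
    c1,W1=cen(s,bs,red); c2,W2=cen(t,bt,red)
    P,e=tri(ray("side",c1),ray("top",c2)); print(n,c1,c2,P,e,"local",R.T@(P[:2]-m[:2]))
    print(W1.astype(int)); print(W2.astype(int))
print(np.array([at_z("side",[285,y],.04)[:2] for y in (250,251)]))
E
```

```text
caps top [0.499  0.0301 0.077 ] [ 0.4765 -0.0793  0.077 ]
b [276.6236 223.1638] [275.4604 222.2694] x,y from side [0.4959 0.0334 0.077 ]
y [287.6511 196.9104] [286.9349 195.8138] x,y from side [ 0.4744 -0.0746  0.077 ]
yaw -0.20260713730740743 capdist 0.11170980688409488
blue [284.7669 252.3759] [245.9583 215.5   ] [0.4745 0.0991 0.0411] 0.004415326405277948 local [-0.0379  0.1186]
[[ 0  0  0  0  0  0  0  0  0]
 [ 0  0  0  0  0  0  0  0  0]
 [ 0  0  0  0  0  0  0  0  0]
 [ 0  0  0  0  0  0  0  0  0]
 [ 0  0  0  0  5  3  0  0  0]
 [ 0  0  0  0 18  6  0  0  0]
 [ 0  0  0 11 24  4  0  0  0]
 [ 0  0  0 16 21  0  0  0  0]
 [ 0  0  0 14  8  0  0  0  0]
 [ 0  0  0  3  0  0  0  0  0]
 [ 0  0  0  0  0  0  0  0  0]
 [ 0  0  0  0  0  0  0  0  0]]
[[ 0  0  0  0  0  0  0  0  0  0  0  0  0  0]
 [ 0  0  0  0  0  0  0  0  0  0  0  0  0  0]
 [ 0  0  0  0  0  0  0  0  0  0  0  0  0  0]
 [ 0  0  0  0  0  0  0  0  0  0  0  0  0  0]
 [ 0  0  0  0  0  0 12  0  0  0  0  0  0  0]
 [ 0  0  0  0  0  1 11  0  0  0  0  0  0  0]
 [ 0  0  0  0  0  0  0  0  0  0  0  0  0  0]
 [ 0  0  0  0  0  0  0  0  0  0  0  0  
[... 221 characters left out ...]
0 0 0 0 0 0 0]
 [0 0 0 0 0 0 0 0 0 0]
 [0 0 0 0 0 0 0 0 0 0]
 [0 0 0 0 0 0 0 0 0 0]
 [0 0 0 0 0 0 0 0 0 0]
 [0 0 0 0 0 1 0 0 0 0]
 [0 0 0 0 0 3 0 0 0 0]
 [0 0 0 0 2 0 0 0 0 0]
 [0 0 0 0 0 0 0 0 0 0]
 [0 0 0 0 0 0 0 0 0 0]
 [0 0 0 0 0 0 0 0 0 0]
 [0 0 0 0 0 0 0 0 0 0]]
[[ 0  0  0  0  0  0  0  0  0  0  0]
 [ 0  0  0  0  0  0  0  0  0  0  0]
 [ 0  0  0  0  0  0  0  0  0  0  0]
 [ 0  0  0  0  0  0  0  0  0  0  0]
 [ 0  0  0  0  0  0  0  0  0  0  0]
 [ 0  0  0  0  0  0  0  0  0  0  0]
 [ 0  0  0  0 20  0  0  0  0  0  0]
 [ 0  0  0  0  7  0  0  0  7  0  0]
 [ 0  0  0  0  0  0  0  0  0  0  0]
 [ 0  0  0  0  0  0  0  0  0  0  0]
 [ 0  0  0  0  0  0  0  0  0  0  0]]
[[0.4723 0.0899]
 [0.4721 0.0934]]
```

Run:
```python
from h import *
np.set_printoptions(precision=4,suppress=True,linewidth=150)
s=np.mean([grab_frame("side").astype(float) for _ in range(6)],0); t=np.mean([grab_frame("top").astype(float) for _ in range(4)],0)
np.savez("avg.npz",s=s,t=t)
for n,w,bs,bt in [("b",blue,(270,284,218,230),(262,278,200,214)),("y",yel,(280,296,190,202),(300,316,208,221))]:
    print(n,tri(ray("side",cen(s,bs,w)[0]),ray("top",cen(t,bt,w)[0])))
r=lambda g: g[...,0]-np.maximum(g[...,1],g[...,2])-12
for n,bs,bt in [("blue",(281,290,246,258),(240,254,211,221)),("yel",(300,310,190,202),(320,331,224,235))]:
    c1,W1=cen(s,bs,r); c2,W2=cen(t,bt,r)
    print(n,c1,c2,tri(ray("side",c1),ray("top",c2))); print(W1.astype(int)[2:-1]); print(W2.astype(int)[2:-1])
a=[cv2.resize(np.clip(s[y:y+36,x:x+26]*1.3,0,255).astype(np.uint8)[:,:,::-1],None,fx=15,fy=15,interpolation=0) for x,y in ((272,228),(292,175))]
cv2.imwrite("pics/z.png",np.hstack(a))
```

```text
b (array([0.4977, 0.0301, 0.0743]), np.float64(0.0030556976956151332))
y (array([ 0.4758, -0.0796,  0.0733]), np.float64(0.00211374009087547))
blue [284.7039 252.4553] [246.5825 215.7077] (array([0.4744, 0.0974, 0.0391]), np.float64(0.003671257382692571))
[[ 0  0  0  0  0  0  0  0  0]
 [ 0  0  0  0  1  3  0  0  0]
 [ 0  0  0  1 17 16  0  0  0]
 [ 0  0  0 13 29 20  0  0  0]
 [ 0  0  2 24 36 17  0  0  0]
 [ 0  0  6 29 34  9  0  0  0]
 [ 0  0  8 26 21  0  0  0  0]
 [ 0  0  7 17  5  0  0  0  0]
 [ 0  0  1  5  0  0  0  0  0]]
[[ 0  0  0  0  0  0  0  0  0  0  0  0  0  0]
 [ 0  0  0  0  0  0  0  0  0  0  0  0  0  0]
 [ 0  0  0  0  0  9 25  6  0  0  0  0  0  0]
 [ 0  0  0  0  0 13 24 12 11 11  0  0  0  0]
 [ 0  0  0  0  0  0  0  0  0  5  0  0  0  0]
 [ 0  0  0  0  0  0  0  0  0  0  0  0  0  0]
 [ 0  0  0  0  0  0  0  0  0  0  0  0  0  0]]
yel [304.5953 196.3039] [325.679  230.8547] (array([ 0.4312, -0.134 ,  0.035 ]), np.float64(0.0013242680088323964))
[[ 0  0  0  0  0  0  0  0  0  0]
 [ 0  0  0  0  0  0  0  0  0  0]
 [ 0  0  0  0  1  8  0  0  0  0]
 [ 0  0  0  0  4 13  2  0  0  0]
 [ 0  0  0  0 10 15  1  0  0  0]
 [ 0  0  0  0 15 12  0  0  0  0]
 [ 0  0  0  0 12  4  0  0  0  0]
 [ 0  0  0  0  4  0  0  0  0  0]
 [ 0  0  0  0  0  0  0  0  0  0]]
[[ 0  0  0  0  0  0  0  0  0  0  0]
 [ 0  0  0  0  0  0  0  0  0  0  0]
 [ 0  0  0  0  0  0  0  0  0  0  0]
 [ 0  0  0  0  0  0  0  0  0  0  0]
 [ 0  0  0  0 31  0  0  0  0  0  0]
 [ 0  0  0  0 19  6 11 10 20  0  0]
 [ 0  0  0  0  0  0  0  8  6  0  0]
 [ 0  0  0  0  0  0  0  0  0  0  0]]
```

View pics/z.png

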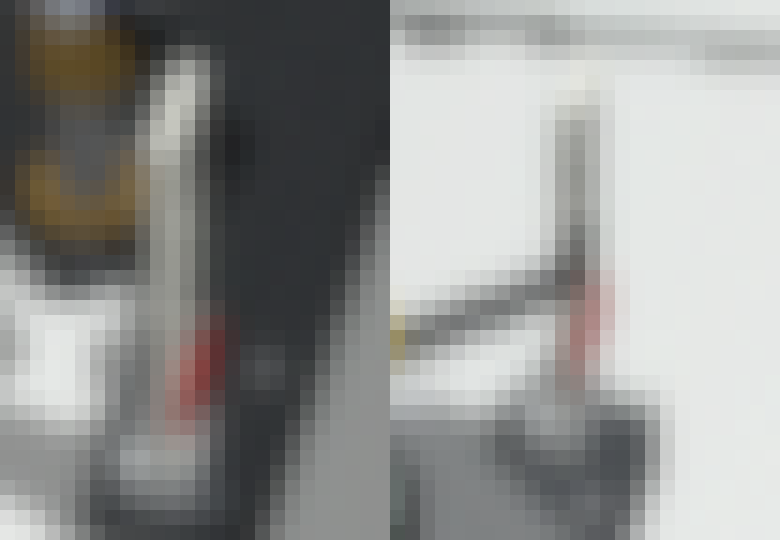

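The zoomed side view shows the blue scale from top row 232 to base row 257, with red centred at (284.7,252.5). The yellow scale's top is at about row 181, its red centre at (304.6,196.3), and the black pointer arm meets that scale at about row 193.

Run:
```python
from h import *
np.set_printoptions(precision=2,suppress=True,linewidth=150)
d=np.load("avg.npz"); s=d["s"]
B=at_z("side",cen(s,(270,284,218,230),blue)[0],.077); Y=at_z("side",cen(s,(280,296,190,202),yel)[0],.077)
e=B-Y; yaw=np.arctan2(-e[0],e[1]); m=(B+Y)/2; print(B*1e3,Y*1e3,yaw)
R=np.array([[np.cos(yaw),-np.sin(yaw)],[np.sin(yaw),np.cos(yaw)]])
for sg in (1,-1):
    for lx in (-.045,-.037,-.03):
        xy=m[:2]+R@[lx,sg*.115]
        print(sg,lx,xy*1e3,[(z,proj("side",[*xy,z*1e-3])) for z in (0,36,40,44,66,94)])
```

```text
[495.87  33.38  77.  ] [474.39 -74.62  77.  ] -0.19633007223850826
1 -0.045 [463.43 100.95] [(0, array([288.55, 264.82])), (36, array([288.39, 254.45])), (40, array([288.37, 253.27])), (44, array([288.35, 252.08])), (66, array([288.25, 245.47])), (94, array([288.11, 236.79]))]
1 -0.037 [471.28  99.39] [(0, array([285.43, 264.27])), (36, array([285.2, 253.9])), (40, array([285.18, 252.72])), (44, array([285.15, 251.54])), (66, array([285.01, 244.92])), (94, array([284.82, 236.25]))]
1 -0.03 [478.14  98.02] [(0, array([282.7 , 263.79])), (36, array([282.42, 253.42])), (40, array([282.39, 252.25])), (44, array([282.36, 251.06])), (66, array([282.18, 244.45])), (94, array([281.94, 235.78]))]
-1 -0.045 [ 418.56 -124.63] [(0, array([308.58, 208.18])), (36, array([308.78, 198.14])), (40, array([308.81, 197.  ])), (44, array([308.83, 195.86])), (66, array([308.96, 189.5 ])), (94, array([309.12, 181.22]))]
-1 -0.037 [ 426.41 -126.19] [(0, array([305.83, 207.77])), (36, array([305.99, 197.73])), (40, array([306.  , 196.59])), (44, array([306.02, 195.45])), (66, array([306.12, 189.1 ])), (94, array([306.24, 180.82]))]
-1 -0.03 [ 433.28 -127.56] [(0, array([303.43, 207.41])), (36, array([303.54, 197.37])), (40, array([303.56, 196.24])), (44, array([303.57, 195.1 ])), (66, array([303.64, 188.75])), (94, array([303.73, 180.47]))]
```

Estimates are blue mark about 41 mm and yellow mark about 40 mm. That means pressing the caps about 14 mm and 15 mm. I'm moving above blue with the fingers closed.

```bash
python3 -m handwheel '[{"delta_pos":[0.3,-0.5,0],"dr":[0,0,0]},{"delta_pos":[0.49,-0.88,0],"dr":[0,0,0]},{"delta_pos":[0.49,-0.88,0],"dr":[0,0,0]},{"delta_pos":[0.49,-0.88,0],"dr":[0,0,0]},{"delta_pos":[0.49,-0.88,0],"dr":[0,0,0]},{"delta_pos":[0.49,-0.88,0],"dr":[0,0,0]},{"delta_pos":[0.49,-0.88,0],"dr":[0,0,0]},{"delta_pos":[0.49,-0.88,0],"dr":[0,0,0]},{"delta_pos":[0.49,-0.88,0],"dr":[0,0,0]},{"delta_pos":[0.49,-0.88,0],"dr":[0,0,0]}]' 1 15
python3 -m handwheel '[{"delta_pos":[0.49,-0.88,0],"dr":[0,0,0]},{"delta_pos":[0.49,-0.88,0],"dr":[0,0,0]},{"delta_pos":[0.49,-0.88,0],"dr":[0,0,0]},{"delta_pos":[0.49,-0.88,0],"dr":[0,0,0]},{"delta_pos":[0.49,-0.88,0],"dr":[0,0,0]},{"delta_pos":[0.49,-0.88,0],"dr":[0,0,0]},{"delta_pos":[0.49,-0.88,0],"dr":[0,0,0]},{"delta_pos":[0.49,-0.88,0],"dr":[0,0,0]},{"delta_pos":[0.49,-0.88,0],"dr":[0,0,0]},{"delta_pos":[0.49,-0.88,0],"dr":[0,0,0]}]'
```

```text
t: 2.3
eef_pos: [0.2896, 0.4049, 0.2458]
ee_rot: [-3.141, -0.0, -0.221]
force: [0.1, 1.1, 0.8]
width: 0.0132
gripper_force: 0.0
t: 3.3
eef_pos: [0.4366, 0.1409, 0.2459]
ee_rot: [-3.141, -0.001, -0.221]
force: [0.2, 0.9, -0.4]
width: 0.0007
gripper_force: 0.0
```

```bash
python3 -m handwheel '[{"delta_pos":[0.5,-0.9,-0.2],"dr":[0,0,0]},{"delta_pos":[0.5,-0.9,-0.5],"dr":[0,0,0]},{"delta_pos":[0.5,-0.9,-0.5],"dr":[0,0,0]},{"delta_pos":[0.4,-0.7,-0.5],"dr":[0,0,0]},{"delta_pos":[0.15,-0.25,-0.6],"dr":[0,0,0]},{"delta_pos":[0,0,-0.6],"dr":[0,0,0]},{"delta_pos":[0,0,-0.6],"dr":[0,0,0]},{"delta_pos":[0,0,-0.4],"dr":[0,0,0]},{"delta_pos":[0,0,0],"dr":[0,0,0]},{"delta_pos":[0,0,0],"dr":[0,0,0]}]'
python3 - <<'E'
from h import *
s=save("side","s1.png"); t=save("top","t1.png"); st=get_state(); print(st["eef_pos"],st["force"])
p=np.array(st["eef_pos"]); tip=p-[0,0,.019]; print("tip px",proj("side",tip),proj("top",tip))
cv2.imwrite("pics/c1.png",np.hstack([cv2.resize(f[y:y+80,x:x+80,::-1],None,fx=5,fy=5,interpolation=2) for f,x,y in ((s,245,170),(t,240,170))]))
E
```

```text
t: 4.3
eef_pos: [0.4979, 0.0326, 0.129]
ee_rot: [3.142, -0.0, -0.22]
force: [-1.4, -0.5, 0.7]
width: 0.0003
gripper_force: 0.0
[0.49826781 0.03284953 0.12952049] [-0.43520675 -0.44960485 -0.50007361]
tip px [275.288977   212.58181025] [268.19005831 205.84250671]
```

View pics/c1.png

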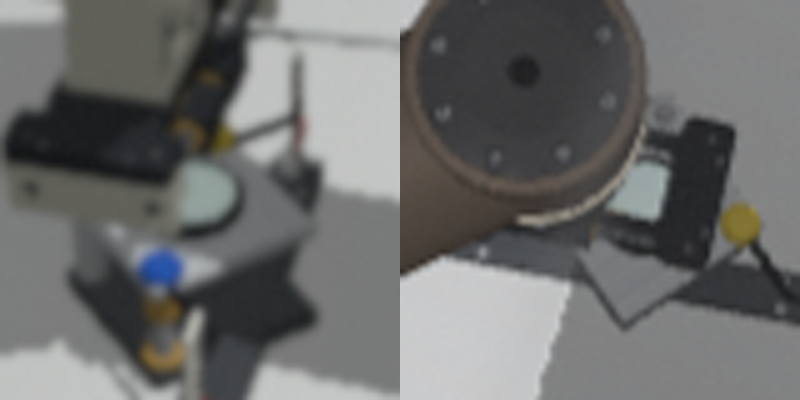

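The side crop shows the gripper body's end shading the fingers and the blue cap free at (277,223). The top view agrees with the planned tip position. I'm descending to just above contact, then going slowly.

```bash
python3 -m handwheel '[{"delta_pos":[0,0,-0.3],"dr":[0,0,0]},{"delta_pos":[0,0,-0.3],"dr":[0,0,0]},{"delta_pos":[0,0,-0.2],"dr":[0,0,0]},{"delta_pos":[0,0,-0.1],"dr":[0,0,0]},{"delta_pos":[0,0,-0.05],"dr":[0,0,0]}]'
for i in 1 2 3; do python3 -m handwheel '[{"delta_pos":[0,0,-0.05],"dr":[0,0,0]},{"delta_pos":[0,0,-0.05],"dr":[0,0,0]}]' | egrep 'pos|force:'; done
```

```text
t: 4.9
eef_pos: [0.4974, 0.0324, 0.0995]
ee_rot: [3.141, 0.001, -0.221]
force: [-0.2, -0.8, 0.2]
width: 0.0002
gripper_force: 0.0
eef_pos: [0.4978, 0.0326, 0.0971]
force: [-0.4, 1.0, 1.4]
gripper_force: 0.5
eef_pos: [0.4978, 0.0328, 0.0943]
force: [-1.9, 1.6, 4.7]
gripper_force: 2.1
eef_pos: [0.4978, 0.0328, 0.0912]
force: [-3.1, 3.8, 5.2]
gripper_force: 2.8
```

```bash
python3 -m handwheel '[{"delta_pos":[-0.02,0.02,-0.04],"dr":[0,0,0]},{"delta_pos":[-0.01,0.01,-0.04],"dr":[0,0,0]},{"delta_pos":[0,0,-0.04],"dr":[0,0,0]},{"delta_pos":[0,0,-0.03],"dr":[0,0,0]}]'
cat > look.py <<'E'
import sys
from h import *
n,x,y=sys.argv[1],int(sys.argv[2]),int(sys.argv[3])
s=np.mean([grab_frame("side").astype(float) for _ in range(2)],0); np.save(n+".npy",s)
print(get_state()["force"],get_state()["eef_pos"])
a=np.load("avg.npz")["s"]
cv2.imwrite("pics/"+n+".png",np.hstack([cv2.resize(np.clip(f[y:y+40,x:x+28]*1.4,0,255).astype(np.uint8)[:,:,::-1],None,fx=14,fy=14,interpolation=2) for f in (a,s)]))
E
python3 look.py p1 270 226
```

```text
t: 5.9
eef_pos: [0.4976, 0.0332, 0.0872]
ee_rot: [-3.141, -0.002, -0.22]
force: [0.0, -0.5, 6.5]
width: 0.0009
gripper_force: 3.6
[-0.60385236 -1.43210152  7.41476357] [0.49759911 0.03322535 0.08715214]
```

View pics/p1.png

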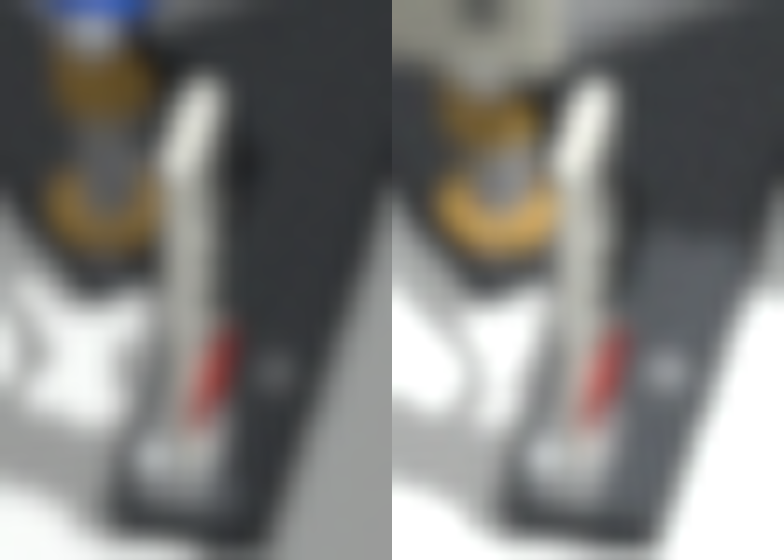

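Run:
```python
from h import *
np.set_printoptions(precision=2,suppress=True,linewidth=200)
a=np.load("avg.npz")["s"]; b=np.load("p1.npy")
for f in (a,b): print(f[229:260,279:293].mean(2).astype(int))
for n in ("pointer_blue","mark_blue","pointer_yellow","mark_yellow"):
    print(n,[(np.round(x["location"],1),round(x["conf"],2)) for x in mark_of("side",n)[:2]])
for y in (.104,.114,.125):
  for lx in (-.044,-.037,-.03):
    m=np.array([.4851,-.0206]);c,sn=np.cos(-.2),np.sin(-.2); p=m+[c*lx-sn*y,sn*lx+c*y]
    print(y,lx,proj("side",[*p,.094]),proj("side",[*p,.0]))
```

```text
[[ 41  30  32  34  36  38  39  39  38  38  38  38  39  39]
 [ 41  31  26  28  37  44  42  39  38  38  38  39  39  39]
 [ 45  37  28  36  61  76  65  46  39  39  39  39  39  38]
 [ 47  41  37  57  97 117  94  57  41  39  39  39  39  39]
 [ 48  44  48  83 127 140 106  60  40  38  39  39  39  38]
 [ 50  45  60 105 144 142 101  55  38  38  39  39  39  38]
 [ 52  50  73 120 150 134  88  47  34  36  38  39  39  38]
 [ 57  58  91 134 149 122  76  41  29  33  37  38  39  38]
 [ 64  69 102 139 141 107  66  36  27  31  36  38  38  38]
 [ 66  72  98 127 126  96  60  36  27  31  37  38  39  38]
 [ 65  72  91 114 116  94  62  38  31  34  38  39  39  39]
 [ 65  73  89 109 114  96  68  43  34  36  39  39  38  38]
 [ 65  70  86 108 115  99  70  44  36  38  38  38  38  38]
 [ 60  62  80 107 118 105  73  45  38  39  38  38  39  38]
 [ 51  52  74 105 117 104  74  48  40  39  39  38  38  39]
 [ 43  45  71 103 115 100  70  47  40  38  38  38  38  38]
 [ 50  53  74 104 114  99  70  47  40  38  38  38  39  38]
 [ 81  80  87 106 114  98  68  46  39  39  38  38  39  38]
 [122 110 102 110 113  95  68  47  40 
[... 2436 characters left out ...]
168]
 [103 131 137 131 131 129 108  84  72  71  72  90 135 179]
 [ 94 120 127 123 125 119  98  78  71  71  76 106 153 186]]
pointer_blue [(array([281.2, 243.3]), 0.55)]
mark_blue [(array([286.6, 196.6]), 0.69), (array([304.6, 165.8]), 0.3)]
pointer_yellow [(array([304.8, 189.6]), 0.82)]
mark_yellow []
0.104 -0.044 [288.7 233.7] [289.1  261.71]
0.104 -0.037 [285.83 233.23] [286.39 261.22]
0.104 -0.03 [282.98 232.76] [283.68 260.74]
0.114 -0.044 [287.63 236.47] [288.1 264.5]
0.114 -0.037 [284.75 235.99] [285.37 264.01]
0.114 -0.03 [281.88 235.51] [282.65 263.52]
0.125 -0.044 [286.44 239.55] [286.97 267.6 ]
0.125 -0.037 [283.54 239.07] [284.23 267.11]
0.125 -0.03 [280.65 238.58] [281.49 266.62]
```

Reading the scale tops in the image puts the blue mark at about 38 mm. I'm pressing on to about 15.7 mm cap travel and then looking.

```bash
python3 -m handwheel '[{"delta_pos":[0,0,-0.05],"dr":[0,0,0]},{"delta_pos":[0,0,-0.05],"dr":[0,0,0]},{"delta_pos":[0,0,-0.05],"dr":[0,0,0]},{"delta_pos":[0,0,-0.04],"dr":[0,0,0]},{"delta_pos":[0,0,0],"dr":[0,0,0]}]'
python3 look.py p2 270 226
python3 - <<'E'
from h import *
np.set_printoptions(linewidth=200)
b=np.load("p2.npy"); print(b[236:258,281:292].mean(2).astype(int)); a=np.load("p1.npy"); r=lambda f:(f[...,0]-f[...,1:].max(2)).astype(int)[245:260,281:291]
print(np.hstack([r(a),r(b)]))
E
```

```text
t: 6.7
eef_pos: [0.4977, 0.0333, 0.0817]
ee_rot: [-3.141, -0.002, -0.22]
force: [-2.0, -0.9, 9.8]
width: 0.0002
gripper_force: 4.8
[-1.10044236 -1.69088875 10.1362699 ] [0.4977515  0.03326574 0.08176427]
[[ 98 148 166 137  91  57  46  44  44  45  45]
 [112 154 156 121  79  53  46  45  45  43  44]
 [110 142 140 108  71  50  45  46  44  44  43]
 [105 127 130 105  74  52  45  44  45  44  43]
 [109 124 128 108  80  55  45  45  45  44  44]
 [112 124 130 113  83  54  43  45  45  44  44]
 [107 123 132 119  86  53  42  48  49  50  48]
 [ 95 120 132 119  85  51  43  52  59  60  58]
 [ 88 118 128 112  78  46  44  58  64  66  65]
 [ 91 117 128 111  77  49  47  59  66  68  69]
 [108 120 127 109  76  51  53  63  68  69  69]
 [126 125 127 107  76  56  59  67  69  69  70]
 [130 126 128 113  86  64  63  68  69  69  70]
 [120 122 128 114  88  67  66  68  70  70  71]
 [109 116 124 110  83  69  68  73  77  76  72]
 [100 111 122 108  82  70  73  84  94  90  78]
 [ 94 109 120 106  80  72  77  94 105 100  84]
 [ 94 110 116  99  78  73  76  88  96  93  83]
 [ 98 110 110  94  83  78  74  77  80  80  83]
 [1
[... 384 characters left out ...]
-7 -7]
 [-1  0  1  5 15 14  1 -5 -7 -7  0  0  1  5 14 13 -1 -6 -6 -6]
 [-1  0  3 15 32 26  4 -5 -5 -6 -1  0  3 15 31 25  2 -5 -6 -6]
 [-1  1 10 28 45 28  3 -4 -5 -5  0  1  9 29 45 27  2 -5 -5 -5]
 [ 0  3 16 40 50 23  0 -5 -5 -4 -1  3 16 40 50 23  0 -5 -5 -5]
 [-1  4 20 46 47 16 -2 -5 -4 -6 -1  4 21 46 48 17 -2 -5 -4 -4]
 [ 0  6 23 41 33  8 -4 -5 -5 -5 -1  6 23 42 33  8 -4 -5 -6 -5]
 [ 0  6 21 32 18  1 -5 -7 -6 -5 -1  6 20 32 17  0 -5 -6 -6 -6]
 [-1  5 15 18  8 -2 -5 -6 -6 -6 -1  4 15 19  8 -2 -5 -6 -6 -5]
 [-2  1  5  7  2 -3 -6 -7 -6 -5 -2  1  5  6  2 -4 -7 -6 -6 -4]
 [-3 -1  1  0 -1 -4 -6 -7 -6 -3 -3 -1  0  0 -1 -5 -7 -6 -5 -4]
 [-2 -2 -1 -2 -4 -5 -7 -7 -6 -3 -3 -1 -1 -2 -4 -6 -7 -7 -6 -4]]
```

View pics/p2.png

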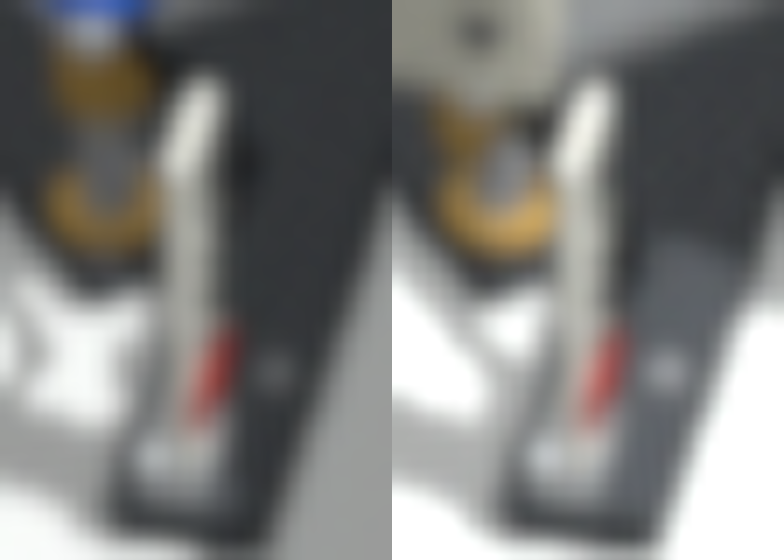

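The pressed view shows the pointer streak at (286,242–249), level with the inner end of the red band (midline about row 249 there). It is in the band. I'll go about 1 mm further to centre it, hold, then retract.

```bash
python3 -m handwheel '[{"delta_pos":[0,0,-0.03],"dr":[0,0,0]},{"delta_pos":[0,0,0],"dr":[0,0,0]},{"delta_pos":[0,0,0],"dr":[0,0,0]},{"delta_pos":[0,0,0],"dr":[0,0,0]},{"delta_pos":[0,0,0],"dr":[0,0,0]},{"delta_pos":[0,0,0],"dr":[0,0,0]},{"delta_pos":[0,0,0],"dr":[0,0,0]},{"delta_pos":[0,0,0],"dr":[0,0,0]},{"delta_pos":[0,0,0],"dr":[0,0,0]},{"delta_pos":[0,0,0],"dr":[0,0,0]}]'
python3 -m handwheel '[{"delta_pos":[0,0,0],"dr":[0,0,0]},{"delta_pos":[0,0,0],"dr":[0,0,0]},{"delta_pos":[0,0,0.1],"dr":[0,0,0]},{"delta_pos":[0,0,0.15],"dr":[0,0,0]},{"delta_pos":[0,0,0.15],"dr":[0,0,0]},{"delta_pos":[0,0,0.15],"dr":[0,0,0]},{"delta_pos":[0,0,0.2],"dr":[0,0,0]},{"delta_pos":[0,0,0.3],"dr":[0,0,0]},{"delta_pos":[0,0,0.4],"dr":[0,0,0]},{"delta_pos":[0,0,0.4],"dr":[0,0,0]}]'
python3 - <<'E'
from h import *
s=grab_frame("side").astype(float); a=np.load("avg.npz")["s"]; np.save("r1.npy",s)
print(cen(s,(270,284,218,230),blue)[0],cen(a,(270,284,218,230),blue)[0],cen(s,(281,290,246,258),red)[0],cen(a,(281,290,246,258),red)[0])
E
```

```text
t: 7.8
eef_pos: [0.4978, 0.0333, 0.081]
ee_rot: [-3.141, -0.002, -0.22]
force: [-0.4, -1.9, 10.8]
width: 0.0005
gripper_force: 5.0
t: 8.8
eef_pos: [0.4967, 0.0334, 0.1364]
ee_rot: [3.141, 0.0, -0.221]
force: [1.1, -0.0, 1.0]
width: 0.0005
gripper_force: 0.0
[276.85559957 223.14836154] [276.62647425 223.16562889] [284.6137931  252.47586207] [284.75824176 252.40903541]
```

Blue sprang back and the mount did not move. Next I'm moving over yellow and printing the yellow scale's rest pixels.

```bash
python3 - <<'E'
from h import *
np.set_printoptions(linewidth=200)
a=np.load("avg.npz")["s"]; print(a[177:206,296:314].mean(2).astype(int)); print((a[...,0]-a[...,1:].max(2)).astype(int)[190:204,300:310])
E
python3 -m handwheel '[{"delta_pos":[-0.11,-0.5,0],"dr":[0,0,0]},{"delta_pos":[-0.15,-0.8,0],"dr":[0,0,0]},{"delta_pos":[-0.15,-0.8,0],"dr":[0,0,0]},{"delta_pos":[-0.15,-0.8,0],"dr":[0,0,0]},{"delta_pos":[-0.15,-0.78,0],"dr":[0,0,0]},{"delta_pos":[0,0,-0.2],"dr":[0,0,0]},{"delta_pos":[0,0,0],"dr":[0,0,0]}]'
python3 look.py y0 290 172
```

```text
[[126 139 145 145 141 131 122 125 135 142 144 144 145 146 148 150 148 146]
 [155 163 166 166 164 156 149 150 155 158 158 157 157 157 157 155 149 142]
 [171 173 175 175 174 171 169 170 172 170 170 170 171 171 170 168 163 157]
 [175 175 176 176 176 175 173 174 173 167 170 175 176 176 176 175 173 171]
 [176 176 176 176 176 175 171 168 165 159 167 175 177 177 176 177 177 176]
 [176 176 176 176 176 174 166 154 146 147 163 175 177 177 177 177 177 177]
 [176 176 176 176 176 173 161 139 128 137 162 175 177 177 177 177 177 177]
 [176 176 176 176 176 173 159 132 120 136 163 174 177 177 177 177 177 177]
 [176 176 176 176 176 173 158 129 117 136 163 175 177 177 177 177 177 177]
 [176 176 176 177 176 173 157 127 113 134 163 175 177 177 177 177 177 177]
 [176 176 176 176 176 173 158 127 114 134 162 175 177 177 177 177 177 177]
 [176 176 176 176 176 173 158 129 116 135 163 175 177 177 177 177 177 177]
 [176 176 177 176 176 173 158 126 108 128 161 175 177 177 177 177 177 177]
 [176 176 176 176 176 172 156 120  95 121 159 175 177 177 177 177 177 177]
 [176 176 176 176 174 169 149 109  86 119 159 175 
[... 1046 characters left out ...]
 60  73 114 158 175 178 178]]
[[-2 -1 -1 -1  0 -1 -2 -3 -2 -2]
 [-2 -2 -1 -1  0 -1 -2 -2 -2 -2]
 [-2 -2 -1  0  1  2  0 -1 -1 -2]
 [-1 -1 -1  0  7 10  7  1 -1 -2]
 [-1 -1  0  2 13 20 12  2 -1 -2]
 [-1 -1 -1  2 16 25 14  2 -1 -2]
 [-2 -2 -1  5 22 27 13  2 -1 -2]
 [-2 -3  0  8 27 24  8  0 -2 -2]
 [-2 -2  0  9 24 16  3 -1 -2 -2]
 [-2 -3  0  8 16  8  0 -2 -2 -2]
 [-2 -2  0  4  8  3 -1 -2 -2 -2]
 [-2 -2 -1  0  1  0 -1 -2 -2 -2]
 [-2 -3 -2 -1  0 -2 -3 -3 -2 -2]
 [-3 -3 -2 -2 -1 -3 -4 -4 -3 -2]]
t: 9.55
eef_pos: [0.4745, -0.0779, 0.1288]
ee_rot: [3.141, 0.001, -0.223]
force: [-0.4, -0.4, 1.1]
width: 0.0002
gripper_force: 0.0
[-0.49280134 -0.13007889  1.09563473] [ 0.47525767 -0.0770218   0.12931254]
```

View pics/y0.png

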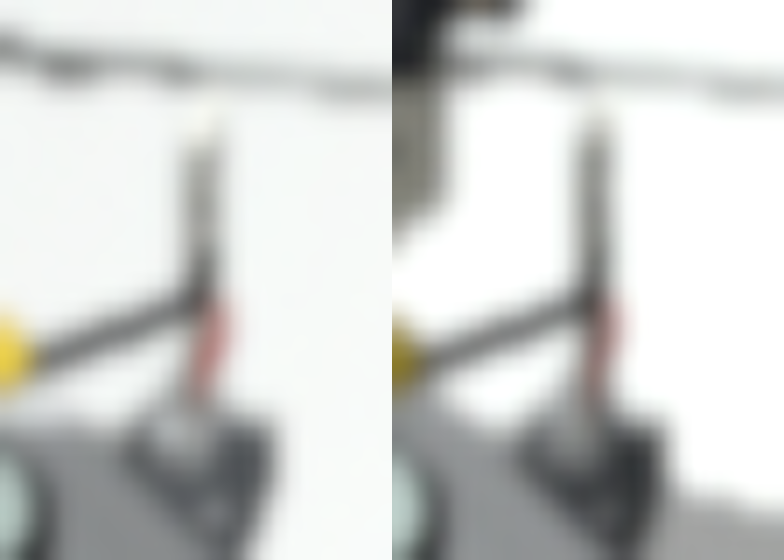

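The yellow view shows the arm meeting the scale at (303.5,193), the pointer tip at (304.5,189.6), and red centred at (304.6,196.4). That puts the mark at about 35–36 mm, so the cap needs about 17 mm. I'm pressing to just short of that and then checking.

```bash
python3 -m handwheel '[{"delta_pos":[0,0,-0.3],"dr":[0,0,0]},{"delta_pos":[0,0,-0.3],"dr":[0,0,0]},{"delta_pos":[0,0,-0.2],"dr":[0,0,0]},{"delta_pos":[0,0,-0.1],"dr":[0,0,0]},{"delta_pos":[0,0,-0.07],"dr":[0,0,0]},{"delta_pos":[0,0,-0.05],"dr":[0,0,0]},{"delta_pos":[0,0,-0.05],"dr":[0,0,0]}]' | egrep 'pos|force:'
python3 -m handwheel '[{"delta_pos":[-0.01,-0.01,-0.05],"dr":[0,0,0]},{"delta_pos":[-0.01,-0.01,-0.05],"dr":[0,0,0]},{"delta_pos":[-0.01,-0.01,-0.05],"dr":[0,0,0]}]' | egrep 'pos|force:'
python3 -m handwheel '[{"delta_pos":[0,0,-0.05],"dr":[0,0,0]},{"delta_pos":[0,0,-0.05],"dr":[0,0,0]},{"delta_pos":[0,0,-0.04],"dr":[0,0,0]}]' | egrep 'pos|force:'
```

```text
eef_pos: [0.4756, -0.077, 0.0974]
force: [0.9, 0.4, 0.4]
gripper_force: 0.0
eef_pos: [0.4753, -0.0777, 0.0933]
force: [1.1, 2.7, 3.8]
gripper_force: 2.2
eef_pos: [0.4751, -0.0778, 0.089]
force: [-0.4, 1.8, 6.2]
gripper_force: 3.2
```

```bash
python3 -m handwheel '[{"delta_pos":[0,0,-0.05],"dr":[0,0,0]},{"delta_pos":[0,0,-0.05],"dr":[0,0,0]},{"delta_pos":[0,0,-0.05],"dr":[0,0,0]},{"delta_pos":[0,0,-0.04],"dr":[0,0,0]},{"delta_pos":[0,0,0],"dr":[0,0,0]}]' | egrep 'pos|force:'
python3 look.py y1 290 172
python3 - <<'E'
from h import *
np.set_printoptions(linewidth=200)
a=np.load("y1.npy"); print(a[180:206,298:311].mean(2).astype(int)); print((a[...,0]-a[...,1:].max(2)).astype(int)[190:204,300:310])
print([(np.round(x["location"],1),round(x["conf"],2)) for n in ("pointer_yellow","mark_yellow") for x in mark_of("side",n)[:2]])
E
```

```text
eef_pos: [0.4751, -0.0779, 0.0834]
force: [-0.5, 1.8, 9.2]
gripper_force: 4.4
[-1.02525038  0.89298803  9.12026678] [ 0.47508242 -0.0779212   0.08353168]
[[ 23  25  46  94 142 172 181 177 180 185 186 186 186]
 [ 21  30  64 115 156 173 173 167 176 185 187 186 187]
 [ 22  38  84 134 160 160 155 155 173 185 187 186 186]
 [ 25  50 102 149 161 146 135 145 171 185 187 187 187]
 [ 33  66 118 160 164 139 126 141 171 185 187 187 187]
 [ 47  88 137 168 165 135 120 139 170 185 187 187 188]
 [ 66 112 156 175 165 133 116 138 170 184 187 187 188]
 [ 97 138 170 180 167 135 119 141 172 185 187 187 187]
 [136 161 180 182 168 138 125 146 173 185 187 187 187]
 [167 177 184 183 168 137 124 145 174 185 188 187 187]
 [182 184 186 184 167 137 123 143 172 186 187 187 187]
 [186 187 186 184 168 138 126 145 173 186 187 188 187]
 [187 187 186 183 168 138 124 143 171 184 187 188 188]
 [187 186 186 184 168 135 115 131 162 181 187 188 188]
 [186 187 186 184 168 135 112 121 155 179 186 188 187]
 [187 187 187 183 167 136 111 118 152 178 187 188 188]
 [187 187 186 183 165 128 102 117 155 179 187 187 188]
 [186 185 1
[... 279 characters left out ...]
84  95 101 103 101 100 107 120 144 173]
 [ 92  76  73  86  95  97  95  84  76  76  90 127 168]
 [ 92  73  69  79  84  85  80  71  65  65  78 121 166]
 [ 84  62  58  64  68  68  65  59  58  61  76 121 167]]
[[-2 -2 -2 -2 -1 -1 -3 -3 -3 -2]
 [-3 -2 -2 -1 -1 -1 -2 -2 -2 -2]
 [-2 -2 -1 -1  1  1  1 -1 -2 -2]
 [-2 -2 -2  0  4  9  7  1 -2 -2]
 [-2 -2 -2  0 10 20 13  3 -1 -2]
 [-2 -2 -2  1 13 26 15  3 -1 -2]
 [-2 -3 -2  1 15 25 13  2 -1 -2]
 [-2 -2 -2  0 12 17  7  0 -2 -2]
 [-2 -3 -2  1 10  8  2 -1 -2 -3]
 [-2 -2 -1  3  7  3  0 -2 -3 -2]
 [-1 -1  0  2  3  0 -2 -2 -3 -2]
 [-2 -1 -1  0  0 -1 -2 -2 -3 -2]
 [-3 -2 -2 -2 -2 -2 -3 -3 -2 -2]
 [-3 -2 -1 -1 -2 -3 -5 -5 -3 -2]]
[(array([303.9, 196. ]), 0.73)]
```

View pics/y1.png

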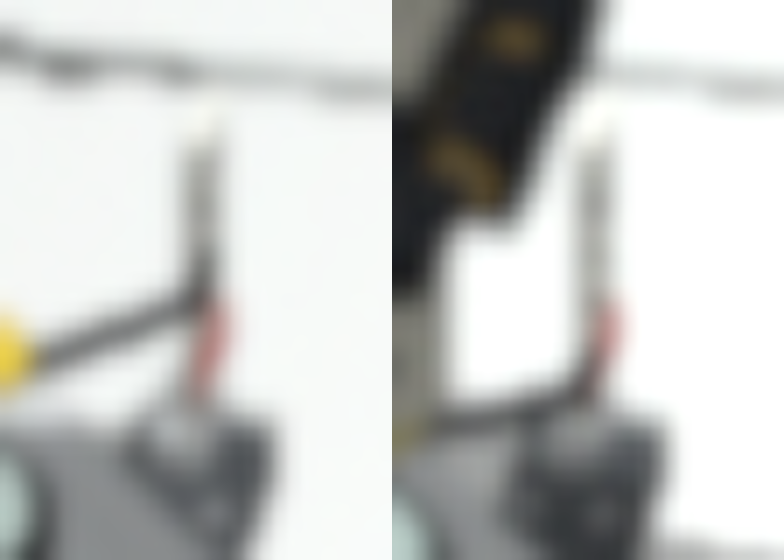

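The pointer tip is now at (304,196) and the arm corner at (303.5,200), already overlapping the inner end of the red band. The tip is about 43 mm up. I'm pressing about 2.3 mm more to reach about 38–39 mm and checking the numbers.

```bash
python3 -m handwheel '[{"delta_pos":[0,0,-0.04],"dr":[0,0,0]},{"delta_pos":[0,0,-0.04],"dr":[0,0,0]},{"delta_pos":[0,0,0],"dr":[0,0,0]}]' | egrep 't:|pos|force:'
python3 - <<'E'
from h import *
np.set_printoptions(linewidth=200)
a=np.mean([grab_frame("side").astype(float) for _ in range(2)],0); np.save("y2.npy",a); print(a[186:206,298:311].mean(2).astype(int)); print((a[...,0]-a[...,1:].max(2)).astype(int)[190:204,300:310])
print([(np.round(x["location"],1),round(x["conf"],2)) for n in ("pointer_yellow","mark_yellow") for x in mark_of("side",n)[:2]],get_state()["eef_pos"])
E
```

```text
t: 11.95
eef_pos: [0.4752, -0.0779, 0.0812]
ee_rot: [-3.141, -0.001, -0.22]
force: [-1.0, 1.9, 9.8]
gripper_force: 5.0
[[ 58 105 153 175 165 133 116 137 170 185 187 187 187]
 [ 78 126 167 180 167 135 119 141 171 185 187 188 187]
 [111 149 175 182 167 138 125 146 173 185 188 187 188]
 [149 169 182 182 168 137 125 146 174 185 187 188 188]
 [174 181 185 184 168 137 123 143 173 186 187 187 188]
 [184 186 186 184 168 138 126 146 173 185 187 188 188]
 [187 187 187 184 168 137 124 143 170 185 188 187 188]
 [187 187 187 183 168 135 115 130 163 181 187 188 188]
 [187 187 187 184 168 135 112 121 155 179 187 188 188]
 [187 187 187 184 168 137 114 120 153 179 187 188 188]
 [187 187 187 183 167 134 111 121 156 180 187 188 187]
 [187 187 186 181 160 125 103 126 163 183 188 188 188]
 [186 185 182 171 142 104  97 133 169 184 187 188 187]
 [180 174 167 149 114  79  91 136 168 183 187 187 188]
 [156 143 131 113  82  64  88 127 157 172 178 182 186]
 [111  96  85  80  78  79  94 115 131 145 155 167 180]
 [ 73  61  62  82 101 104 104 102 100 107 119 144 173]
 [ 76  63  66  88 106 107 102  89  78  77  90 126 168]
 [ 85  67  66  80  91  94  90  77  67  66  78 120 166]
 [ 82  61  58  65  71  74  72  65  61  61  76 121 167]]
[[-2 -2 -2 -1 -1 -1 -2 -2 -3 -2]
 [-3 -2 -1 -1  0 -1 -2 -2 -3 -2]
 [-2 -2 -2 -1  1  2  1 -1 -2 -2]
 [-2 -2 -1  0  5 10  8  1 -1 -2]
 [-2 -2 -2  0 10 20 13  2 -1 -2]
 [-2 -3 -2  2 16 26 15  2 -2 -2]
 [-3 -2 -1  5 22 28 14  1 -2 -2]
 [-2 -3 -2  6 25 23  8  0 -2 -2]
 [-3 -3 -1  5 17 13  3 -1 -2 -3]
 [-3 -3 -2  2  7  4  0 -2 -2 -3]
 [-2 -2 -1  0  2  0 -2 -2 -3 -3]
 [-2 -2 -2  0  0 -1 -2 -3 -2 -2]
 [-2 -3 -1 -1 -1 -2 -4 -3 -3 -2]
 [-3 -2 -2 -2 -2 -4 -5 -5 -3 -2]]
[(array([303.9, 197.1]), 0.86), (array([246.4, 335.5]), 0.53)] [ 0.47518751 -0.0779055   0.08126273]
```

```bash
cat > fit.py <<'E'
from h import *
from scipy.optimize import least_squares
yaw=-.2; m=np.array([.4850,-.0210]); c,s=np.cos(yaw),np.sin(yaw); LY=-.112; S=8; X0,Y0,X1,Y1=298,186,312,206
def W(p): return np.array([m[0]+c*p[0]-s*p[1],m[1]+s*p[0]+c*p[1],p[2]])
def poly(pts,d): return np.array([(proj("side",W(p))+d-[X0,Y0]+.5)*S for p in pts])
def mask(pts,d,hull=False):
    im=np.zeros(((Y1-Y0)*S,(X1-X0)*S),np.uint8); q=np.round(poly(pts,d)*16).astype(np.int32)
    cv2.fillConvexPoly(im,cv2.convexHull(q),1,shift=4); return im
def box(a,b,h): return [np.array(e)+[i,0,k] for e in (a,b) for i in (-h,h) for k in (-h,h)]
def model(P,z):
    du,dv,zm,yt,g,amp,sg=P; d=np.array([du,dv]); xf=-.037
    r=mask([[xf,LY+a,zm*1e-3+b] for a in (-.011,.011) for b in (-.005,.005)],d)
    if z is not None:
        xp=xf-g*1e-3; t=[xp,LY+yt*1e-3,z*1e-3]; k=[xp,LY+yt*1e-3+.012,z*1e-3]
        o=mask(box(t,k,.002),d); o|=mask(box(k,[-.01,-.07,z*1e-3+.003],.002),d); r=r*(1-o)
    r=cv2.GaussianBlur(r.astype(np.float32),(0,0),sg*S)
    return amp*cv2.resize(r,(X1-X0,Y1-Y0),interpolation=cv2.INTER_AREA)
D=[(np.load("avg.npz")["s"],66.),(np.load("y1.npy"),66-1.75*13.3),(np.load("y2.npy"),66-1.75*15.5)]
obs=[np.clip((f[...,0]-f[...,1:].max(2))[Y0:Y1,X0:X1]+2,0,None) for f,_ in D]
def res(P):
    e=[(model(P,z)-o).ravel()/2 for (f,z),o in zip(D,obs)]
    d=np.array([P[0],P[1]])
    tip=proj("side",W([-.037-P[4]*1e-3,LY+P[3]*1e-3,.066]))+d; top=proj("side",W([-.034,LY+.011,.094]))+d
    return np.r_[np.concatenate(e),(tip[1]-189.3)/.25,(top[1]-182.3)/.25]
for z0 in (34,37,40,43):
    for g0 in (3,5):
        f=least_squares(res,[0,0,z0,5,g0,60,.8],diff_step=.02,x_scale=[.5,.5,2,3,1,10,.2]); print(z0,round(f.cost,1),np.round(f.x,2))
E
python3 fit.py
```

```text
Traceback (most recent call last):
  File "fit.py", line 27, in <module>
    f=least_squares(res,[0,0,z0,5,g0,60,.8],diff_step=.02,x_scale=[.5,.5,2,3,1,10,.2]); print(z0,round(f.cost,1),np.round(f.x,2))
  File "fit.py", line 21, in res
    e=[(model(P,z)-o).ravel()/2 for (f,z),o in zip(D,obs)]
        ~~~~~^^^^^
  File "fit.py", line 16, in model
    r=cv2.GaussianBlur(r.astype(np.float32),(0,0),sg*S)
cv2.error: OpenCV(4.12.0) /io/opencv/modules/imgproc/src/smooth.dispatch.cpp:293: error: (-215:Assertion failed) ksize.width > 0 && ksize.width % 2 == 1 && ksize.height > 0 && ksize.height % 2 == 1 in function 'createGaussianKernels'
```

```bash
sed -i 's/,diff_step=.02/,bounds=([-4,-4,29,-5,2,20,.4],[4,4,52,14,12,200,1.6]),diff_step=.02/; s/\[0,0,z0/[.1,.1,z0/' fit.py; time timeout 400 python3 fit.py
```

```text
Traceback (most recent call last):
  File "fit.py", line 27, in <module>
    f=least_squares(res,[.1,.1,z0,5,g0,60,.8],bounds=([-4,-4,29,-5,2,20,.4],[4,4,52,14,12,200,1.6]),diff_step=.02,x_scale=[.5,.5,2,3,1,10,.2]); print(z0,round(f.cost,1),np.round(f.x,2))
  File "fit.py", line 21, in res
    e=[(model(P,z)-o).ravel()/2 for (f,z),o in zip(D,obs)]
        ~~~~~^^^^^
  File "fit.py", line 15, in model
    o=mask(box(t,k,.002),d); o|=mask(box(k,[-.01,-.07,z*1e-3+.003],.002),d); r=r*(1-o)
  File "fit.py", line 7, in mask
    im=np.zeros(((Y1-Y0)*S,(X1-X0)*S),np.uint8); q=np.round(poly(pts,d)*16).astype(np.int32)
                                                            ~~~~^^^^^^^
  File "fit.py", line 5, in poly
    def poly(pts,d): return np.array([(proj("side",W(p))+d-[X0,Y0]+.5)*S for p in pts])
                                       ~~~~^^^^^^^^^^^^^
  File "h.py", line 11, in proj
    c=calibration(cam); E=np.array(c["extrinsics"]); p=E[:3,:3]@np.array(P)+E[:3,3]
ValueError: time passes only in moves, steps and waits

real	0m1.425s
user	0m1.518s
sys	0m0.104s
```

```bash
sed -i '2a import station as _s, functools\ncalibration=functools.lru_cache(None)(_s.calibration)' h.py; time timeout 400 python3 fit.py
```

```text
34 845.1 [-0.23 -1.32 42.15  2.66  3.86 81.7   1.37]
34 3023.7 [ 0.1   0.11 34.01  4.99  5.   59.97  0.8 ]
37 1076.1 [ 5.000e-02 -4.600e-01  4.636e+01  1.290e+00  4.170e+00  7.242e+01
  1.450e+00]
37 1068.5 [-0.   -0.86 43.98  1.78  4.85 79.63  1.45]
40 1063.4 [ 1.000e-02 -7.000e-01  4.456e+01  2.940e+00  3.500e+00  7.779e+01
  1.470e+00]
40 1081.0 [-1.000e-02 -2.800e-01  4.625e+01 -5.800e-01  3.020e+00  7.542e+01
  1.440e+00]
43 1209.8 [ 0.17 -0.87 44.4   1.99  3.45 67.12  1.4 ]
43 1103.4 [ 8.000e-02 -1.540e+00  4.330e+01  4.470e+00  4.600e+00  8.259e+01
  1.550e+00]
real	0m2.873s
user	0m3.366s
sys	0m0.086s
```

```bash
sed -i '/^for z0/,$d' fit.py
cat >> fit.py <<'E'
from scipy.optimize import minimize, differential_evolution
cost=lambda P:(res(P)**2).sum()/2
if __name__=="__main__":
    b=[(-3,3),(-4,4),(29,52),(-8,14),(2,10),(30,150),(.5,1.7)]
    f=differential_evolution(cost,b,seed=1,maxiter=120,popsize=10,tol=1e-6); print(f.fun,np.round(f.x,2))
    for zm in (34,36,38,40,42,44):
        g=lambda Q:cost([Q[0],Q[1],zm,*Q[2:]])
        q=differential_evolution(g,[b[i] for i in (0,1,3,4,5,6)],seed=2,maxiter=60,popsize=8); print(zm,round(q.fun,1),np.round(q.x,2),res([q.x[0],q.x[1],zm,*q.x[2:]])[-2:].round(1))
E
time timeout 550 python3 fit.py
```

```text
63.07151301132299 [-1.260e+00 -1.390e+00  3.870e+01  1.000e-02  5.090e+00  8.003e+01
  9.400e-01]
34 70.5 [-1.35 -2.61  4.38  6.92 79.23  0.95] [-3.7 -5.4]
36 62.3 [-1.36 -2.03  2.04  5.98 80.27  0.93] [-3.6 -3.1]
38 59.5 [-1.370e+00 -1.470e+00 -3.000e-02  5.470e+00  7.884e+01  9.500e-01] [-3.2 -0.8]
40 62.1 [-1.38 -0.91 -2.75  4.8  80.53  0.94] [-3.4  1.4]
42 71.1 [-1.28 -0.59 -3.71  4.26 78.46  0.94] [-3.   2.7]
44 81.7 [-1.290e+00 -3.000e-02 -6.630e+00  3.790e+00  7.773e+01  9.400e-01] [-3.3  5. ]
real	0m41.285s
user	0m46.714s
sys	0m0.079s
```

The model fit gives a yellow mark of 38 ± 2 mm, and the pointer is at about 39 mm, so it is in the band. I'm holding, then retracting.

```bash
python3 -m handwheel '[{"delta_pos":[0,0,-0.01],"dr":[0,0,0]},{"delta_pos":[0,0,0],"dr":[0,0,0]},{"delta_pos":[0,0,0],"dr":[0,0,0]},{"delta_pos":[0,0,0],"dr":[0,0,0]},{"delta_pos":[0,0,0],"dr":[0,0,0]},{"delta_pos":[0,0,0],"dr":[0,0,0]},{"delta_pos":[0,0,0],"dr":[0,0,0]},{"delta_pos":[0,0,0],"dr":[0,0,0]},{"delta_pos":[0,0,0],"dr":[0,0,0]},{"delta_pos":[0,0,0],"dr":[0,0,0]}]'
python3 -m handwheel '[{"delta_pos":[0,0,0.1],"dr":[0,0,0]},{"delta_pos":[0,0,0.15],"dr":[0,0,0]},{"delta_pos":[0,0,0.15],"dr":[0,0,0]},{"delta_pos":[0,0,0.15],"dr":[0,0,0]},{"delta_pos":[0,0,0.2],"dr":[0,0,0]},{"delta_pos":[0,0,0.3],"dr":[0,0,0]},{"delta_pos":[0,0,0.6],"dr":[0,0,0]},{"delta_pos":[0,0,0.9],"dr":[0,0,0]},{"delta_pos":[0,0,0.9],"dr":[0,0,0]},{"delta_pos":[0,0,0.5],"dr":[0,0,0]}]'
python3 -m handwheel '[{"delta_pos":[0,0,0],"dr":[0,0,0]},{"delta_pos":[0,0,0],"dr":[0,0,0]},{"delta_pos":[0,0,0],"dr":[0,0,0]}]' | egrep 't:|pos|force:'
python3 - <<'E'
from h import *
f=np.mean([grab_frame("side").astype(float) for _ in range(2)],0); a=np.load("avg.npz")["s"]
for bx,w in (((281,290,246,258),red),((300,310,190,202),lambda g:red(g)+13),((280,296,190,202),yel),((270,284,218,230),blue)): print(cen(f,bx,w)[0],cen(a,bx,w)[0])
np.set_printoptions(linewidth=200); print(f[186:198,298:308].mean(2).astype(int))
print([(np.round(x["location"],1),round(x["conf"],2)) for n in ("pointer_yellow","pointer_blue") for x in mark_of("side",n)[:1]])
E
```

```text
t: 13.15
eef_pos: [0.4752, -0.0779, 0.081]
ee_rot: [-3.141, -0.001, -0.22]
force: [-1.5, 2.1, 8.9]
width: 0.0007
gripper_force: 5.0
t: 14.15
eef_pos: [0.4748, -0.0781, 0.2011]
ee_rot: [-3.141, -0.002, -0.221]
force: [0.2, 0.5, -0.6]
width: 0.0001
gripper_force: 0.0
t: 14.45
eef_pos: [0.4737, -0.0781, 0.1979]
ee_rot: [3.141, 0.002, -0.221]
force: [-0.7, -0.3, -0.3]
gripper_force: 0.0
[284.59656652 252.51072961] [284.75824176 252.40903541]
[304.42105263 196.68421053] [304.59527559 196.30393701]
[287.31424936 196.95292621] [287.64400739 196.91129884]
[276.84180677 223.16021876] [276.62647425 223.16562889]
[[179 180 180 176 158 119  93 121 162 178]
 [179 180 180 176 158 120  93 120 161 178]
 [176 180 180 176 159 121  93 120 162 178]
 [171 179 180 177 159 120  91 118 160 178]
 [168 178 180 176 158 117  85 115 160 178]
 [165 177 178 172 152 108  78 114 160 178]
 [159 170 167 157 133  90  69 111 157 177]
 [138 147 137 121  99  67  62 104 151 174]
 [102 106  98  92  86  71  67  99 144 171]
 [ 68  80  96 113 118  97  79 100 143 171]
 [ 73 100 131 149 145 113  85 104 147 173]
 [ 97 119 147 158 148 114  87 112 154 176]]
[(array([302.6, 187.5]), 0.64), (array([282.8, 239.8]), 0.66)]
```

Both pointers are back at rest, the mount has not moved and the arm is clear, so I'm handing in.

```bash
python3 -c "from station import job_done; print(job_done())"
```

```text
the job is handed in; nothing more can be done
None
```

I pressed the blue corner and then the yellow one to my best estimate of their red bands, held each for over a second, and let both spring back; the mount did not shift. The yellow pointer was within about 1–2 mm of its mark, but I could only place the blue mark to about 3 mm (the band is ±5 mm).

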